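# Clamp the shoe in the jig

### The arm

A 7-joint arm with a two-finger parallel gripper is mounted at the origin on the work surface. World frame = base frame: x ahead of the robot, y to its left, z up, the work surface at z = 0. Lengths are in mm, angles in degrees, forces in N, time in s.
With the tool pointing down it reaches from about 400 to 900 mm from the base axis. Payload 5.5 kg.
Tool frame: the origin (TCP) lies midway between the tips of the shut fingers; the grasp point (between the pads) lies 19 mm behind it (robot.grip_point_offset is the distance from the TCP to the grasp point, in mm); z points along the fingers, y is the line along which they close (so a half turn about z gives the same grasp; the last joint's range is limited). The gripper opens to 85 mm and grips with 20 to 120 N. Pads are 22 mm wide; open, the fingers measure 114 mm over their backs; the gripper's body (76 mm by 85 mm) begins 54 mm behind the grasp point. The pads swing forward as they close: fully open they stand 13 mm farther back than shut.
Start: joints at [-54.878, 28.699, -24.465, 88.831, 12.651, 65.22, -12.049], TCP at [222.724, 610.65, 231.31] pointing down, gripper open.
Joint ranges: [-164.97, 164.97], [-17.58, 116.51], [-87.97, 89.64], [11.32, 138.91], [-80.73, 260.73], [10.89, 115.49], [-147.41, 147.41]. Speed limits (degrees/s): [147.25, 147.25, 180, 180, 180, 180, 180].

### API

Orientations are given as a 3x3 rotation matrix whose columns are the frame's x, y, z axes.
In Python, from cell import robot, viewer, finish_job gives the robot as it stands. The module is installed in compiled form; this text tells all that it offers.
- The arm moves only by the tool arm_command, never from a script. Its argument "commands" is one flat list of numbers, 5 for each row, row after row: the shift along the tool's x, y, z in units of 40 mm (1.0 is 40 mm), then the turn about the tool's z in units of 6 degrees (1.0 is 6 degrees), then the closure, from -1 (fully open) to 1 (shut). In form: [tx, ty, tz, spin, hand, tx, ty, tz, spin, hand, ...]. A call has 1 to 10 rows; each row shifts and turns the commanded pose from where the row before left it, along the tool's axes as they then stand; what a row does not reach is not made up. A row lasts 1/12 s, in which the tool goes at most 41.7 mm and 7.16 degrees, less where a joint would pass 70% of its speed; a pose out of reach is approached as far as the arm can. A call is refused whole if a number of a shift passes 1 or a number of a turn 1, either way. A call with a gripper value outside its range is refused whole. The fingers move at their own pace and stop on an object; "grip_force" is the grip in N (left out, the last holds). Time passes only in rows, so rows that do not move let the fingers close. It gives the time, the measured TCP pose, the force, the opening and the grip force at its end, in the units of the state.
- robot.state(): the state, without advancing time (a new reading comes with each control period).
- viewer.read_camera(name): name is "scene" or "side" or "wrist"; returns the picture (400x640x3 uint8, red, green, blue); there is no depth.
- viewer.get_calibration(name): a dict with "mtx" (3x3 intrinsics, pixels), "origin" and "attitude" of the camera in the world. Camera axes: x right, y down, z forward; pixel columns grow to the right and rows downward; lengths in mm; the calibration is good to about 2 mm. A picture is of the moment at which its call begins: read the wrist's pose just before it. get_calibration takes no time and is no camera call; for the wrist camera it gives the pose at the moment of the call.
- finish_job(): hands the job in; it is judged then, once.
The state is a dict: "time": time; "qpos": joint angles; "dq": joint speeds; "tau": joint torques, N m; "position": TCP position; "eef_rot": TCP orientation; "contact_force": force on the tool from outside, world axes, zero at the start; "moment": the same for the moment, N m; "gripper_width": finger opening in mm; "grip_force": force on a finger pad.
Only numpy, scipy, OpenCV 4.12 (cv2) and the standard library are available. Lean on these libraries where they do the work, as an engineer would, in place of code of your own. Each camera call takes 0.05 s, during which the arm holds its last target. There are 200 camera calls.

### The job

Clamp the shoe in the jig: push the upright steel pin along the long leg of its L-shaped slot up to the corner, so that the jaw closes on the heel, then push it sideways to the closed end of the short leg, so that the clamp is latched. Only push it from outside with closed fingers, never take it between them, then draw the hand clear; leave everything else on the bench and board where it is.

Things in the scene. Friction and masses are not known exactly. Their poses are not given: they have to be found in the camera images.
- jig: Shoe clamping jig fixed to the bench: a wooden board 570 x 250 x 15 mm, with an aluminium gate plate with an L-shaped slot at one end and a dark brown shoe on its wooden last at the other. Origin on the bench under the start of the slot; x along the slot's long leg towards the shoe, y to the left of that, z up. The board spans x -60 to 510, y -130 to 120 mm.
- jaw (a joint): Travel of the pin, and of the rubber-faced jaw it drives, along the long leg, m: 0 at the start of the slot, 0.080 at the corner (the end wall stops it at 0.082), where the jaw bears on the heel. Drag about 3 N plus damping; stays where it is left.
- pin (a joint): Travel of the pin sideways (towards the jig's -y) along the short leg, m: 0 in the middle of the long leg (play of 2 mm either way), about 0.042 at the closed end of the short leg. The walls of the slot let it grow only at the corner. Drag about 2 N; stays where it is left.
- pin_top (a point): Centre of the top of the upright round steel pin, 12 mm in diameter, standing 40 mm out of the gate plate (top 95 mm above the bench). The pin cannot be lifted out or tilted.
- slot_start (a point): Pin centre at the start of the long leg (jaw = 0), on the top of the gate plate, 55 mm above the bench. The plate spans jig x -35 to 115, y -75 to 35 mm; only the pin stands out of it by more than 2 mm. The slot is 16 mm wide.
- slot_corner (a point): Pin centre at the corner of the L, on the plate's top: 80 mm from the start along jig x. The jaw's pad (top 95 mm above the bench, then 50 mm wide) moves ahead of the pin, 130 to 145 mm from it; the shoe's heel stands at jig x = 225 mm, the last's top 165 mm above the bench.
- slot_end (a point): Pin centre at the closed end of the short leg, on the plate's top: 42 mm from the corner towards the jig's -y.
- polish_tin: Bystander: low steel polish tin, 56 mm across, 22 high, on the board of the jig. Origin at its underside.
- heel_blocks: Bystander: two stacked heel lifts, 60 x 55 x 22 mm, on the board of the jig. Origin at its underside.
- tack_cup: Bystander: small aluminium cup, 48 mm across, 26 high, on the board of the jig. Origin at its underside.
- buff_brush: Bystander: small brush, 110 x 32 x 26 mm, on the board of the jig. Origin at its underside.
- hammer: Bystander: hammer lying on the bench. Origin at its underside, on the line of its handle.
- awl: Bystander: awl lying on the bench, 150 mm long. Origin at its underside, on the line of its handle.
- glue_jar: Bystander: jar with a black cap, 72 mm across, 90 high. Origin at its underside.
- mate_shoe: Bystander: the other shoe of the pair, 250 x 88 x 95 mm, lying loose on the bench. Origin at its underside.

How it is judged (in metres and radians):
On the way, in this order (a step that is already met when the one before it is completed fails the run):
1. the pin has come along the long leg to the corner (value of joint jaw above 0.075 m and value of joint pin below 0.01 m), for 0.1 s.
2. the pin stands at the closed end of the short leg (value of joint jaw above 0.076 m and value of joint pin above 0.036 m), for 0.2 s.
At the end, for the whole second after the job is handed in: The pin rests at the closed end of the short leg: joint jaw above 0.076 and joint pin above 0.036 (6 mm short of the wall at most), both still (all of step 2 and velocity of joint jaw between -0.005 and 0.005 m/s and velocity of joint pin between -0.005 and 0.005 m/s); the robot touches nothing.
It fails at once if the pin is taken between the fingers (the grasp point comes within 10 mm of the pin's axis, below 15 mm over its top, while the fingers touch it) (horizontal distance between the grasp point and pin_top below 0.01 m and z of the grasp point in the frame of pin_top below 0.015 m and contact force between the fingers and pin above 0.5 N).
It fails at once if a bystander is moved by more than 20 mm, or lifted (distance of any of polish_tin, heel_blocks, tack_cup, buff_brush, hammer, awl, glue_jar, mate_shoe from where it was at the start of the episode above 0.02 m).
It also fails if it takes over 32 s, if anything falls off the work surface, if the arm or the gripper's body presses on something with over 40 N, if the wrist force passes 120 N, or if a joint passes its speed limit or range.

## Working session

There is one attempt and no reset: what is moved stays moved. The work goes in short steps, Python scripts to look and compute and a tool call to move; the robot and the scene stay as the last step left them, time stands still between calls to the robot, and variables do not carry over. Pictures are saved under pics/ and viewed, at most 10 in all, crops included, and the job is handed in when it is done.

Besides the shell and the picture viewer there is one more tool, called after ">>>" as name(argument=value, ...) on one line, values as JSON. arm_command: Moves the arm, as the interface text tells. Its arguments: {"type":"object","properties":{"commands":{"type":"array"},"grip_force":{"type":"number"}},"required":["commands"]}

```bash
mkdir -p pics
python3 - <<'E'
from cell import robot, viewer
import cv2
s=robot.state();print(s)
for n in("scene","side"):
    im=viewer.read_camera(n);cv2.imwrite(f"pics/{n}0.png",im[:,:,::-1]);c=viewer.get_calibration(n);print(n,c)
E
```

```text
{'time': 0.0, 'qpos': array([-54.87667034,  28.75410184, -24.45124596,  88.89392026,
        12.65177048,  65.22072808, -12.0483398 ]), 'dq': array([ 0.04128495, -0.05570181,  0.00702774, -0.07352227, -0.02988319,
       -0.0334533 , -0.04873127]), 'tau': array([-5.06717643e-04, -5.69522703e+01, -5.81620172e+00, -2.80934697e+01,
        1.07688500e-02,  1.20754307e-02, -1.10763341e-05]), 'position': array([222.59236686, 609.92907425, 230.23514294]), 'eef_rot': array([[-9.39453785e-01,  3.42674880e-01, -7.16645946e-04],
       [ 3.42675628e-01,  9.39451905e-01, -1.87934442e-03],
       [ 2.92502754e-05, -2.01113433e-03, -9.99997977e-01]]), 'contact_force': array([0.28813919, 0.0068004 , 0.20680379]), 'moment': array([ 0.0206663 ,  0.04814568, -0.0413151 ]), 'grip_force': 0.0, 'gripper_width': 85.25034923143266}
scene {'mtx': array([[370.89958103,   0.        , 318.32419731],
       [  0.        , 370.89958103, 202.6255427 ],
       [  0.        ,   0.        ,   1.        ]]), 'origin': array([1069.1347384 , -342.79812196, 1058.17503179]), 'attitude': array([[ 0.64187707,  0.64150778, -0.42007332],
       [ 0.76672772, -0.5448404 ,  0.33952546],
       [-0.01106469, -0.54001547, -0.84158236]])}
side {'mtx': array([[391.7935034 ,   0.        , 319.63232576],
       [  0.        , 391.7935034 , 203.11641778],
       [  0.        ,   0.        ,   1.        ]]), 'origin': array([517.26975118, 889.1222439 , 907.201729  ]), 'attitude': array([[-0.99376364, -0.08596818,  0.07101614],
       [-0.1108738 ,  0.69402974, -0.71135766],
       [ 0.01186681, -0.71479521, -0.69923314]])}
```

View pics/scene0.png

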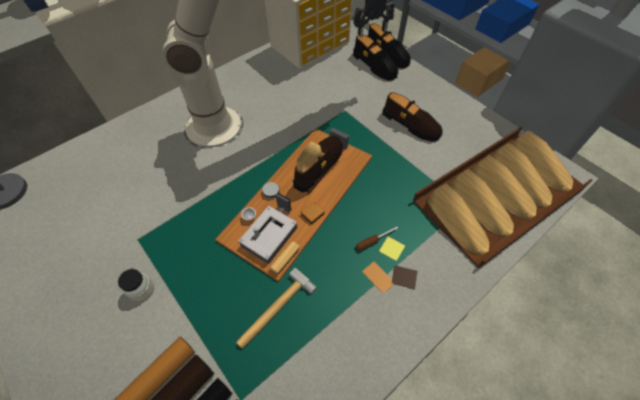

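View pics/side0.png

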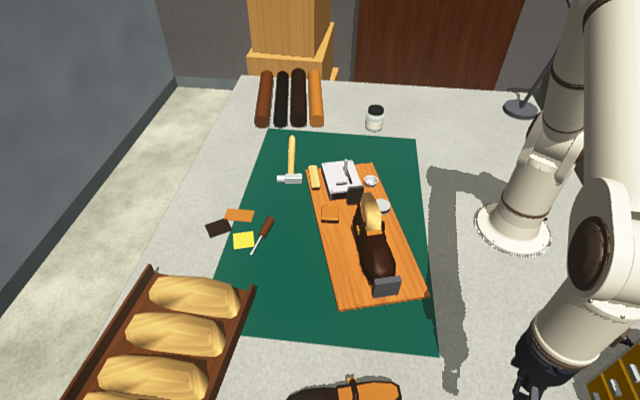

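The jig lies around scene pixel (290,200), with the plate at (268,235). In the side view the plate is at (341,180) and the shoe at (375,240). I'll enlarge both views.

Run:
```python
import cv2,numpy as np
a=cv2.imread("pics/scene0.png")[195:285,205:325];b=cv2.imread("pics/side0.png")[150:225,295:395]
a=cv2.resize(a,None,fx=6,fy=6,interpolation=cv2.INTER_CUBIC);b=cv2.resize(b,None,fx=8,fy=8,interpolation=cv2.INTER_CUBIC)
cv2.imwrite("pics/a.png",a);cv2.imwrite("pics/b.png",b)
```

```text
(no output)
```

View pics/a.png

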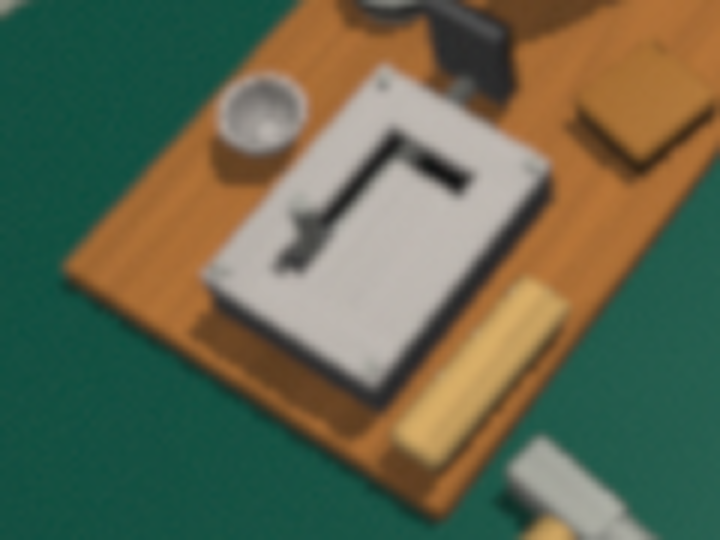

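View pics/b.png

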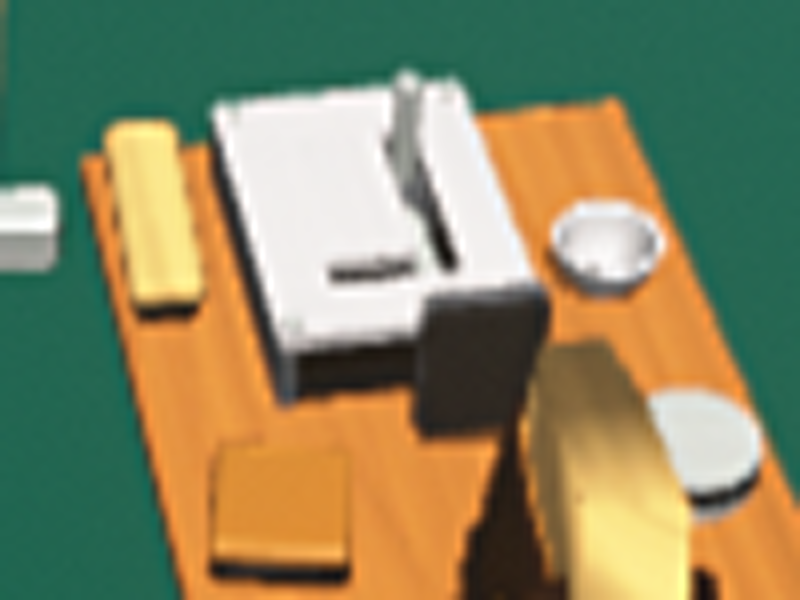

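The enlarged views show the L slot, with the pin near the slot start: its top is at crop (302,205) in scene and (407,76) in side. I can read the plate corners in both, so I'll fit the jig pose to them.

```bash
cat > h.py <<'E'
import numpy as np, cv2
from cell import robot, viewer
def proj(n,P):
    c=viewer.get_calibration(n);p=(np.array(P,float)-c["origin"])@c["attitude"];q=p@c["mtx"].T
    return q[:,:2]/q[:,2:]
def jig2w(v,P):
    P=np.atleast_2d(np.array(P,float));c,s=np.cos(v[2]),np.sin(v[2])
    return np.c_[v[0]+c*P[:,0]-s*P[:,1],v[1]+s*P[:,0]+c*P[:,1],P[:,2]]
E
python3 - <<'E'
from h import *
from scipy.optimize import least_squares
S=[((205,275),(-35,35,55)),((382,66),(115,35,55)),((550,165),(115,-75,55)),((375,392),(-35,-75,55)),((65,267),(-60,120,15)),((437,517),(-60,-130,15))]
D=[((213,107),(-35,-75,55)),((462,85),(-35,35,55)),((285,345),(115,-75,55)),((85,157),(-60,-130,15)),((618,100),(-60,120,15))]
us=(np.array([a for a,_ in S])+.5)/6-.5+[205,195];ud=(np.array([a for a,_ in D])+.5)/8-.5+[295,150]
Ps=[p for _,p in S];Pd=[p for _,p in D]
f=lambda v:np.r_[(proj("scene",jig2w(v,Ps))-us).ravel(),(proj("side",jig2w(v,Pd))-ud).ravel()]
r=min((least_squares(f,[500,200,a]) for a in np.arange(-3,3,.8)),key=lambda r:r.cost)
v=r.x;print(v,np.degrees(v[2]));print(f(v).reshape(-1,2).round(1).tolist())
ps=(np.array([302,205])+.5)/6-.5+[205,195];pd=(np.array([407,76])+.5)/8-.5+[295,150]
g=lambda q:np.r_[(proj("scene",jig2w(v,[[q[0],q[1],95]]))-ps).ravel(),(proj("side",jig2w(v,[[q[0],q[1],95]]))-pd).ravel()]
q=least_squares(g,[0,0]);print("pin jig",q.x,q.fun)
print(jig2w(v,[[0,0,95],[80,0,95],[80,-42,95]]))
np.save("v.npy",v)
E
```

```text
[ 539.15148107 -166.37614382    1.85789142] 106.44933697404997
[[-0.5, -0.1], [0.4, -0.3], [0.3, -0.4], [-0.1, -1.1], [-0.5, -0.3], [0.8, -0.3], [-0.1, -0.3], [-0.4, -0.7], [-0.8, -1.2], [-0.6, -0.5], [0.4, -0.4]]
pin jig [ 9.95216598 -1.02801966] [-0.10660135  0.0679034  -0.03517775  0.22968621]
[[ 539.15148107 -166.37614382   95.        ]
 [ 516.49808825  -89.65050408   95.        ]
 [ 556.77904911  -77.75747285   95.        ]]
```

The fit is consistent to about 1 px. The jig is at (539,-166) with its x axis at yaw 106.4°, and the pin is at about jaw 10 mm. I'll shut the fingers and turn the tool so its x points along jig y and its y along jig x, which needs +36.4° of world yaw (spin -6.07 units).

>>> arm_command(commands=[0,0,0,-1,1,0,0,0,-1,1,0,0,0,-1,1,0,0,0,-1,1,0,0,0,-1,1,0,0,0,-1,1,0,0,0,-0.07,1,0,0,0,0,1], grip_force=40)

```text
time: 0.77
position: [222.8, 610.3, 230.8]
eef_rot: [[-0.96, -0.279, -0.001], [-0.279, 0.96, -0.001], [0.001, -0.001, -1.0]]
contact_force: [0.1, -0.3, -0.2]
gripper_width: -0.2
grip_force: 0.0
```

```bash
cat >> h.py <<'E'
def go(*T):
    v=np.load("v.npy");s=robot.state();p=s["position"];R=s["eef_rot"]
    e=jig2w(v,[[0,0,0],[1,0,0]]);ax=e[1]-e[0]
    print("t",s["time"],"pos",p.round(1),"F",s["contact_force"].round(1),"w",round(s["gripper_width"],1),"yaw err",round(float(np.degrees(np.arctan2(*(R[:2,1]@np.c_[[-ax[1],ax[0]],ax[:2]])))),2))
    c,sn=ax[:2];d=p-[v[0],v[1],0];print("tcp jig",np.round([c*d[0]+sn*d[1],-sn*d[0]+c*d[1],d[2]],1))
    for t in T:
        w=np.array(t[1:],float) if t[0]=="w" else jig2w(v,[t])[0]
        print(t,"units",((w-p)@R/40).round(2));p=w
E
python3 -c "
from h import *
go(('w',430,300,230),(-45,0,200),(-45,0,66))"
```

```text
t 0.7667 pos [222.8 610.3 230.8] F [ 0.1 -0.3 -0.2] w -0.2 yaw err -0.22
tcp jig [834.5  83.5 230.8]
('w', 430, 300, 230) units [-2.81 -8.9   0.02]
(-45, 0, 200) units [  0.63 -13.08   0.76]
(-45, 0, 66) units [-0.    0.    3.35]
```

>>> arm_command(commands=[-0.28,-0.89,0,0,1,-0.28,-0.89,0,0,1,-0.28,-0.89,0,0,1,-0.28,-0.89,0,0,1,-0.28,-0.89,0,0,1,-0.28,-0.89,0,0,1,-0.28,-0.89,0,0,1,-0.28,-0.89,0,0,1,-0.28,-0.89,0,0,1,-0.28,-0.89,0,0,1])

```text
time: 1.6
position: [431.3, 299.0, 231.5]
eef_rot: [[-0.96, -0.279, 0.0], [-0.279, 0.96, 0.0], [-0.0, 0.0, -1.0]]
contact_force: [0.4, -0.6, -0.1]
gripper_width: 0.3
grip_force: 0.0
```

>>> arm_command(commands=[0.04,-0.9,0,0,1,0.04,-0.9,0,0,1,0.04,-0.9,0,0,1,0.04,-0.9,0,0,1,0.04,-0.9,0,0,1,0.04,-0.9,0,0,1,0.04,-0.9,0,0,1,0.04,-0.9,0,0,1,0.04,-0.9,0,0,1,0.04,-0.9,0,0,1])

```text
time: 2.43
position: [516.9, -51.0, 231.5]
eef_rot: [[-0.96, -0.279, 0.001], [-0.279, 0.96, -0.0], [-0.001, -0.0, -1.0]]
contact_force: [0.8, 0.3, 0.2]
gripper_width: 0.2
grip_force: 0.0
```

```bash
python3 -c "
from h import *
go((-45,0,200),(-45,0,66))"
```

```text
t 2.4333 pos [516.9 -51.  231.5] F [0.8 0.3 0.2] w 0.2 yaw err -0.26
tcp jig [117.  -11.3 231.5]
(-45, 0, 200) units [ 0.26 -4.05  0.79]
(-45, 0, 66) units [0.   0.   3.35]
```

>>> arm_command(commands=[0.05,-0.8,0,0,1,0.05,-0.8,0,0,1,0.05,-0.8,0,0,1,0.05,-0.8,0,0,1,0.06,-0.85,0.5,0,1,0,0,0.8,0,1,0,0,0.8,0,1,0,0,0,0,1])

```text
time: 3.1
position: [547.6, -206.9, 141.0]
eef_rot: [[-0.961, -0.278, -0.011], [-0.278, 0.961, 0.004], [0.009, 0.007, -1.0]]
contact_force: [-1.3, 0.8, -0.1]
gripper_width: -0.0
grip_force: 0.0
```

Run:
```python
from h import *
go((-45,0,66))
v=np.load("v.npy")
pts=jig2w(v,[[-35,35,55],[-35,-75,55],[115,35,55],[115,-75,55],[10,0,95],[80,0,55],[80,-42,55]])
for n in("wrist","scene"):
    u=proj(n,pts);print(n,u.round().tolist())
    im=viewer.read_camera(n)[:,:,::-1].copy()
    cv2.imwrite(f"pics/{n}1raw.png",im)
    for p in u: cv2.circle(im,tuple(int(round(x)) for x in np.clip(p,-999,9999)),2,(0,0,255),-1)
    cv2.imwrite(f"pics/{n}1.png",im)
```

```text
t 3.1 pos [ 547.6 -206.9  141. ] F [-1.3  0.8 -0.1] w -0.0 yaw err -0.32
tcp jig [-41.3   3.3 141. ]
(-45, 0, 66) units [-0.1  -0.11  1.87]
wrist [[328.0, 170.0], [328.0, 301.0], [537.0, 169.0], [510.0, 300.0], [401.0, 237.0], [481.0, 215.0], [473.0, 264.0]]
scene [[238.0, 240.0], [267.0, 259.0], [269.0, 205.0], [297.0, 222.0], [255.0, 229.0], [271.0, 218.0], [281.0, 225.0]]
```

View pics/wrist1.png

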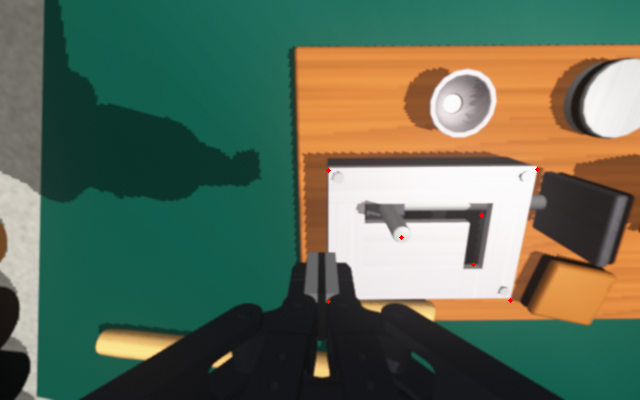

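The wrist picture confirms the fit. The predicted marks land on the plate corners, slot corner (481,215), slot end (473,264) and pin top (401,236). Now I'll go down behind the pin.

>>> arm_command(commands=[-0.04,-0.05,0.5,0,1,-0.04,-0.05,0.5,0,1,0,0,0.4,0,1,0,0,0.4,0,1,0,0,0,0,1,0,0,0,0,1])

```text
time: 3.7
position: [557.7, -210.2, 77.0]
eef_rot: [[-0.959, -0.282, 0.002], [-0.282, 0.959, -0.0], [-0.001, -0.001, -1.0]]
contact_force: [0.6, -0.2, 0.2]
gripper_width: -0.2
grip_force: 0.0
```

```bash
python3 -c "
from h import *
go((-12,0,68),(57,0,68),(60,0,68))"
```

```text
t 3.7 pos [ 557.7 -210.2   77. ] F [ 0.6 -0.2  0.2] w -0.2 yaw err -0.06
tcp jig [-47.3  -5.4  77. ]
(-12, 0, 68) units [0.14 0.88 0.22]
(57, 0, 68) units [ 0.    1.72 -0.  ]
(60, 0, 68) units [ 0.    0.07 -0.  ]
```

>>> arm_command(commands=[0.14,0.2,0.22,0,1,0,0.3,0,0,1,0,0.3,0,0,1,0,0.2,0,0,1,0,0.2,0,0,1,0,0.2,0,0,1,0,0.2,0,0,1,0,0.2,0,0,1,0,0.2,0,0,1,0,0,0,0,1])

```text
time: 4.53
position: [528.5, -132.7, 66.5]
eef_rot: [[-0.959, -0.284, -0.0], [-0.284, 0.959, 0.001], [-0.0, 0.001, -1.0]]
contact_force: [0.6, -0.4, 1.1]
gripper_width: 0.0
grip_force: 0.2
```

```bash
python3 -c "
from h import *
go((57,0,68),(61,0,68))"
```

```text
t 4.5333 pos [ 528.5 -132.7   66.5] F [ 0.6 -0.4  1.1] w 0.0 yaw err 0.06
tcp jig [35.3  0.7 66.5]
(57, 0, 68) units [-0.02  0.54 -0.04]
(61, 0, 68) units [-0.   0.1  0. ]
```

>>> arm_command(commands=[0,0.1,0,0,1,0,0.1,0,0,1,0,0.1,0,0,1,0,0.1,0,0,1,0,0.05,0,0,1])

```text
time: 4.95
position: [523.5, -117.4, 66.4]
eef_rot: [[-0.959, -0.282, -0.0], [-0.282, 0.959, 0.0], [0.0, 0.0, -1.0]]
contact_force: [2.8, -2.6, 1.9]
gripper_width: -0.1
grip_force: 1.6
```

Run:
```python
from h import *
go((60,0,66.5))
im=viewer.read_camera("wrist")[:,:,::-1];cv2.imwrite("pics/w2.png",im)
```

```text
t 4.95 pos [ 523.5 -117.4   66.4] F [ 2.8 -2.6  1.9] w -0.1 yaw err -0.05
tcp jig [51.4  1.1 66.4]
(60, 0, 66.5) units [-0.03  0.22 -0.  ]
```

View pics/w2.png

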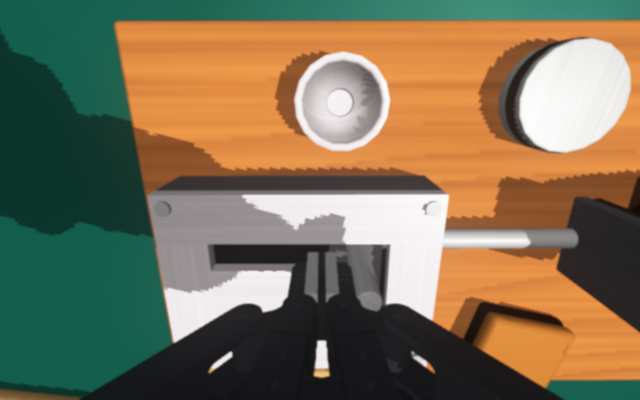

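The fingers are pressing on the pin (top at about (370,300)), which has nearly reached the corner with the rod extended. I'll push slowly until the end wall shows up in the force.

>>> arm_command(commands=[0,0.05,0,0,1,0,0.05,0,0,1,0,0.05,0,0,1])

```text
time: 5.25
position: [522.0, -112.3, 66.4]
eef_rot: [[-0.959, -0.282, 0.0], [-0.282, 0.959, -0.0], [-0.0, -0.0, -1.0]]
contact_force: [2.7, -2.2, 0.2]
gripper_width: 0.3
grip_force: 1.6
```

>>> arm_command(commands=[0,0.04,0,0,1,0,0.04,0,0,1,0,0,0,0,1])

```text
time: 5.5
position: [520.9, -108.7, 66.4]
eef_rot: [[-0.959, -0.282, -0.0], [-0.282, 0.959, 0.0], [0.0, 0.0, -1.0]]
contact_force: [1.3, -1.6, 0.2]
gripper_width: 0.0
grip_force: 1.0
```

>>> arm_command(commands=[0,0.04,0,0,1,0,0.04,0,0,1,0,0,0,0,1])

```text
time: 5.75
position: [520.4, -107.4, 66.5]
eef_rot: [[-0.96, -0.281, 0.001], [-0.281, 0.96, -0.001], [-0.0, -0.002, -1.0]]
contact_force: [3.9, -4.9, -1.4]
gripper_width: -0.1
grip_force: 2.9
```

>>> arm_command(commands=[0,0.03,0,0,1,0,0.03,0,0,1,0,0,0,0,1])

```text
time: 6.0
position: [520.4, -107.1, 66.6]
eef_rot: [[-0.96, -0.28, 0.002], [-0.28, 0.96, -0.003], [-0.001, -0.004, -1.0]]
contact_force: [5.6, -9.7, -4.6]
gripper_width: -0.3
grip_force: 5.3
```

The position has stalled at TCP jig x of about 62 and the force is rising, so the pin is on the end wall at the corner. I'll back off and go round to its +y side.

>>> arm_command(commands=[0,-0.4,0,0,1,0,-0.4,0,0,1,0.4,0,0,0,1,0.4,0,0,0,1,0,0,0,0,1,0,0,0,0,1])

```text
time: 6.5
position: [496.2, -143.0, 66.0]
eef_rot: [[-0.96, -0.281, -0.003], [-0.281, 0.96, 0.001], [0.002, 0.002, -1.0]]
contact_force: [1.2, -0.1, 0.4]
gripper_width: 0.2
grip_force: 0.0
```

Run:
```python
from h import *
go((80,32,67),(80,20,67),(80,-24,67))
```

```text
t 6.5 pos [ 496.2 -143.    66. ] F [ 1.2 -0.1  0.4] w 0.2 yaw err -0.1
tcp jig [34.6 34.6 66. ]
(80, 32, 67) units [-0.06  1.14 -0.02]
(80, 20, 67) units [-0.3  0.  -0. ]
(80, -24, 67) units [-1.1  0.  -0. ]
```

>>> arm_command(commands=[0,0.38,0,0,1,0,0.38,0,0,1,0,0.38,0,0,1,0,0,0,0,1,0,0,0,0,1])

```text
time: 6.92
position: [485.4, -98.2, 66.5]
eef_rot: [[-0.959, -0.285, 0.0], [-0.285, 0.959, 0.001], [-0.0, 0.001, -1.0]]
contact_force: [-0.2, -0.2, 0.3]
gripper_width: 0.2
grip_force: 0.0
```

Run:
```python
from h import *
go((80,20,67),(80,-24,67))
im=viewer.read_camera("wrist")[:,:,::-1];cv2.imwrite("pics/w3.png",im)
```

```text
t 6.9167 pos [485.4 -98.2  66.5] F [-0.2 -0.2  0.3] w 0.2 yaw err 0.11
tcp jig [80.6 32.2 66.5]
(80, 20, 67) units [-0.31 -0.02 -0.01]
(80, -24, 67) units [-1.1 -0.   0. ]
```

View pics/w3.png

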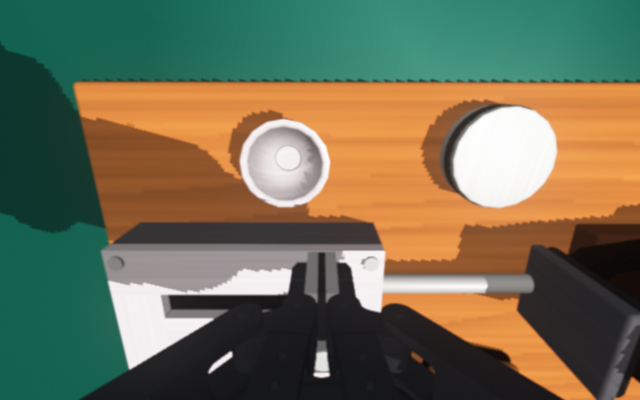

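The fingers stand beside the corner on the +y side, with the slot at (230,305) now empty. The rod is extended and the jaw (580,310) is at the heel. Now I'll push sideways.

>>> arm_command(commands=[-0.2,0,0,0,1,-0.15,0,0,0,1,-0.1,0,0,0,1,-0.1,0,0,0,1,-0.1,0,0,0,1,-0.1,0,0,0,1,-0.1,0,0,0,1,-0.1,0,0,0,1])

```text
time: 7.63
position: [520.7, -90.1, 66.3]
eef_rot: [[-0.96, -0.281, -0.002], [-0.281, 0.96, -0.001], [0.002, -0.0, -1.0]]
contact_force: [-4.1, -2.3, 4.2]
gripper_width: 0.1
grip_force: 2.5
```

```bash
python3 -c "
from h import *
go((80,-24,67))"
```

```text
t 7.6333 pos [520.7 -90.1  66.3] F [-4.1 -2.3  4.2] w 0.1 yaw err -0.13
tcp jig [78.4 -3.9 66.3]
(80, -24, 67) units [-0.5   0.04 -0.02]
```

>>> arm_command(commands=[-0.1,0.02,0,0,1,-0.1,0.02,0,0,1,-0.08,0,0,0,1,-0.06,0,0,0,1,-0.05,0,0,0,1,-0.04,0,0,0,1,0,0,0,0,1])

```text
time: 8.22
position: [537.0, -84.6, 66.2]
eef_rot: [[-0.96, -0.28, -0.001], [-0.28, 0.96, -0.002], [0.002, -0.001, -1.0]]
contact_force: [-3.4, -4.2, 2.0]
gripper_width: -0.3
grip_force: 1.9
```

>>> arm_command(commands=[-0.04,0,0,0,1,-0.04,0,0,0,1,0,0,0,0,1])

```text
time: 8.47
position: [540.0, -83.7, 66.2]
eef_rot: [[-0.96, -0.28, -0.002], [-0.28, 0.96, -0.002], [0.002, -0.001, -1.0]]
contact_force: [-3.0, -3.5, 2.1]
gripper_width: 0.3
grip_force: 2.0
```

```bash
python3 -c "
from h import *
go((80,-24,67))"
```

```text
t 8.4667 pos [540.  -83.7  66.2] F [-3.  -3.5  2.1] w 0.3 yaw err -0.17
tcp jig [ 79.  -24.3  66.2]
(80, -24, 67) units [ 0.01  0.02 -0.02]
```

No wall yet; continue until the force rises.

>>> arm_command(commands=[-0.03,0,0,0,1,-0.03,0,0,0,1,-0.03,0,0,0,1,0,0,0,0,1])

```text
time: 8.8
position: [540.3, -83.6, 66.0]
eef_rot: [[-0.96, -0.28, -0.008], [-0.28, 0.96, -0.002], [0.008, -0.0, -1.0]]
contact_force: [-10.4, -5.9, 9.2]
gripper_width: -0.1
grip_force: 6.2
```

>>> arm_command(commands=[-0.03,0,0,0,1,-0.03,0,0,0,1,0,0,0,0,1])

```text
time: 9.05
position: [540.5, -83.5, 66.0]
eef_rot: [[-0.96, -0.279, -0.012], [-0.279, 0.96, -0.003], [0.012, 0.0, -1.0]]
contact_force: [-17.1, -7.0, 16.1]
gripper_width: 0.0
grip_force: 9.1
```

The force jumped to 17 N with no further motion, so the pin is at the closed end. I'll draw away and go up.

>>> arm_command(commands=[0.1,0,0,0,1,0.2,0,0,0,1,0.4,0,0,0,1,0.4,0,0,0,1,0,0,-0.8,0,1,0,0,-0.9,0,1,0,-0.5,-0.8,0,1,0,-0.8,0,0,1,0,0,0,0,1,0,0,0,0,1])

```text
time: 9.88
position: [519.9, -144.6, 167.2]
eef_rot: [[-0.96, -0.279, 0.003], [-0.279, 0.96, -0.001], [-0.003, -0.002, -1.0]]
contact_force: [0.9, 0.7, -0.0]
gripper_width: 0.0
grip_force: 0.0
```

Run:
```python
from h import *
go((0,0,165))
pts=jig2w(np.load("v.npy"),[[80,-42,95],[80,0,95]])
u=proj("wrist",pts);print(u.round())
im=viewer.read_camera("wrist")[:,:,::-1].copy()
for p in u: cv2.circle(im,tuple(int(round(x)) for x in p),2,(0,0,255),-1)
cv2.imwrite("pics/w4.png",im)
```

```text
t 9.8833 pos [ 519.9 -144.6  167.2] F [ 0.9  0.7 -0. ] w 0.0 yaw err -0.27
tcp jig [ 26.4  12.3 167.2]
(0, 0, 165) units [-0.31 -0.66  0.06]
[[392. 283.]
 [395. 233.]]
```

View pics/w4.png

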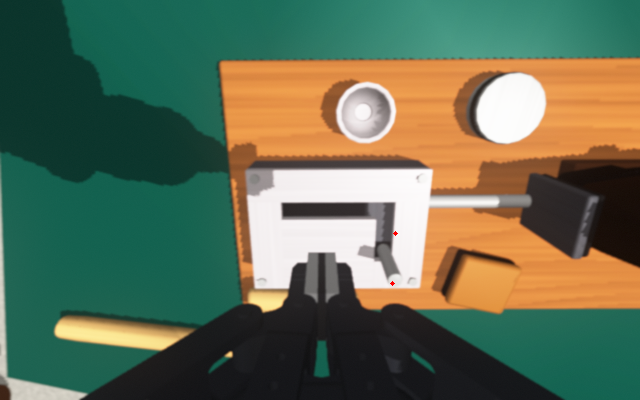

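The pin top at (395,280) stands within 2–3 px of the predicted slot end (392,283). The pin is at the closed end of the short leg, and the hand is clear.

```bash
python3 -c "
from cell import finish_job
print(finish_job())"
```

```text
the job is handed in; nothing more can be done
None
```

The job is handed in: I pushed the pin to the corner and then to the closed end of the short leg, where the last picture shows it latched, and drew the hand clear by 9.9 s; no verdict came back.

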